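Free the tea brick from the sprung clamp and plate it

TASK

The dark tea brick is held on the bamboo tea-breaking board by a sprung steel clamp arm. Lift the arm by its red knob past its hold-open point so that it stays up by itself, without shifting the brick; then take the brick out and set it down gently, flat and upright as it was, in the middle of the green celadon plate (not the white one). Leave the clamp arm standing open.

Things in the scene. Friction and masses are not known exactly. Their poses are not given: they have to be found in the camera images.
- clamp_arm (a joint): Clamp arm hinge, rad. 0: closed, level, rubber pad pressing the brick with about 8 N. Grows as the arm lifts, to the stop at 1.9 (leaning back, its top 217 mm up). An over-centre spring, damped, pushes it shut below the hold-open point at about 0.93 and swings it open by itself beyond. Lifting at the knob takes up to 5 N. Hinge posts: 46 mm wide, tops 64 mm above the island.
- clamp_knob (a point): Centre of the red knob on the arm's free end: disc 26 mm across, 20 mm wide between flat faces looking along the point's y; arm 14 mm wide. Closed: centre 66 mm above the island, x level along the arm from knob to hinge, y level, z up; the point turns with the arm. Hinge axis: parallel to y, 165 mm along +x and 14 mm along -z from this point. Below lies a fixed bamboo board, 235 x 100 x 14 mm.
- tea_brick: Pressed tea brick, dark brown with a cream paper band: 70 mm along x, 50 mm along y, 34 mm high, 0.09 to 0.18 kg. Origin: centre of its underside, z up. It lies loose on the 14 mm thick board under the clamp pad, x along the clamp arm within 3 degrees, its centre about 75 mm from the knob's centre and 90 mm from the hinge axis. Its two 70 mm long sides are free to grasp.
- celadon_plate: Green celadon plate, round, loose, 0.45 kg: 168 mm across, 14 mm high, flat inner floor about 128 mm across and 5 mm above its underside, sloping rim. Origin: centre of its underside, z up. A white plate of the same shape, not wanted, lies on the island too.
Mind the look-alikes: they are no part of the job. Of the things like the tea_brick, leave any that is yellow; of the rest the smaller one is meant. Of the things that look like the celadon_plate, take the one that is farthest from the robot's base at the start.

How it is judged:
By the outcome, as a careful person would: the job done as asked, in the order asked, and still so for the second after the job is handed in, with the robot touching nothing.
It also fails if it takes over 58 s, if anything falls off the work surface, if the arm or the gripper's body presses on something with over 40 N, if the wrist force passes 120 N, or if a joint passes its speed limit or range.

ROBOT

A 7-joint arm with a two-finger parallel gripper is mounted at the origin on the work surface. World frame = base frame: x ahead of the robot, y to its left, z up, the work surface at z = 0. Lengths are in m, angles in rad, forces in N, time in s.
With the tool pointing down it reaches from about 0.425 to 0.95 m from the base axis. Payload 4.7 kg.
Tool frame: the origin (TCP) lies between the finger pads; the fingertips stand 25 mm ahead of it and the grasp point (between the pads) lies 6 mm ahead of it; x points along the fingers, z is the direction in which the jaws open and shut, and the axes are right-handed (so a half turn about x gives the same grasp; the last joint's range is limited). The gripper opens to 85 mm and grips with 20 to 120 N. Pads are 22 mm wide; open, the fingers measure 114 mm over their backs; the gripper's body (76 mm by 85 mm) begins 54 mm behind the grasp point. The pads swing forward as they close: fully open they stand 13 mm farther back than shut.
Start: joints at [1.269, 0.469, -0.049, 1.532, 0.024, 1.141, -0.082], TCP at [0.182, -0.65, 0.223] pointing down, gripper open.
Joint ranges: [-2.59, 2.59], [-0.33, 1.99], [-1.39, 1.29], [0.1, 2.45], [-1.04, 4.18], [0.21, 1.99], [-2.66, 2.66]. Speed limits (rad/s): [2.57, 2.57, 3.14, 3.14, 3.14, 3.14, 3.14].

INTERFACE

Orientations are given as a 3x3 rotation matrix whose columns are the frame's x, y, z axes.
In Python, from rig import * gives the robot as it stands. Calls block until the motion is done:
- movep(position, orientation): joint-space move of the TCP to a pose.
- move_l(position, attitude=None, feed=0.15, until_force=None): straight line of the TCP; attitude=None keeps the orientation; feed is the mean speed in m/s. With until_force (N) it stops when the force on the tool has changed by that much, and returns True; else False.
- move_joints(angles): joint-space move.
- command_gripper(opening, newtons=None): finger opening in m; newtons is the grip in N (None keeps the last); returns when the fingers have stopped.
- sleep(seconds).
- inverse_kinematics(position, orientation): joint angles nearest the present ones, or None.
- sense(): the state.
- camera(name): name is "scene" or "top" or "wrist"; returns (picture, depth): 480x640x3 uint8, red, green, blue; 480x640 float32, m along the optical axis (not along the pixel's ray), 0 where there is no reading.
- camera_params(name): a dict with "K" (3x3 intrinsics, pixels), "dist" ([k1, k2, p1, p2, k3] as OpenCV has them; the pictures are not rectified), "position" and "rotation" of the camera in the world; the wrist camera has in their place "tool_from_camera" (4x4, takes a point from camera to tool coordinates, whose origin is the TCP and whose axes are the tool frame's). Camera axes: x right, y down, z forward; pixel columns grow to the right and rows downward; lengths in m; the calibration is good to about 2 mm. A picture is of the moment at which its call begins: read the wrist's pose just before it. camera_params takes no time and is no camera call.
A pose or a line that the arm cannot do raises Unreachable and nothing moves.
- finish_job(): hands the job in, once; it reports no verdict.
The state is a dict: "time_s": time; "joint_pos": joint angles; "qd": joint speeds; "joint_efforts": joint torques, N m; "position": TCP position; "tcp_rot": TCP orientation; "wrist_force": force on the tool from outside, world axes, zero at the start; "ft_torque": the same for the moment, N m; "finger_gap": finger opening in m.
Only numpy, scipy, OpenCV 4.12 (cv2) and the standard library are available. Lean on these libraries where they do the work, as an engineer would, in place of code of your own. Each camera call takes 0.05 s, during which the arm holds its last target.

## Working session

There is one attempt and no reset: what is moved stays moved. The work goes in short steps, each a Python script; the robot and the scene stay as the last script left them, time stands still between calls to the robot, and variables do not carry over. Pictures are saved under pics/ and viewed, and the job is handed in when it is done.

```bash
ls; mkdir -p pics; python3 - <<'E'
from rig import *
import cv2,numpy as np
for n in ["scene","top","wrist"]:
    s=sense() 
    p,d=camera(n); cv2.imwrite(f"pics/{n}0.png",p[:,:,::-1]); np.savez(f"pics/{n}0.npz",p=p,d=d)
    c=camera_params(n); print(n,c, (d>0).mean())
print(sense())
E
```

```text
pics
scene {'K': array([[504.14718148,   0.        , 330.01772136],
       [  0.        , 504.14718148, 234.88820186],
       [  0.        ,   0.        ,   1.        ]]), 'dist': array([-0.11516942,  0.        ,  0.        ,  0.        ,  0.        ]), 'position': array([0.86669097, 0.58385166, 0.74551933]), 'rotation': array([[-0.81157941,  0.40133738, -0.42457881],
       [ 0.58407372,  0.57479033, -0.57312649],
       [ 0.01402671, -0.71312298, -0.70089861]])} 0.9961295572916666
top {'K': array([[604.6017518 ,   0.        , 319.74239561],
       [  0.        , 604.6017518 , 243.68195109],
       [  0.        ,   0.        ,   1.        ]]), 'dist': array([-0.20059853,  0.        ,  0.        ,  0.        ,  0.        ]), 'position': array([0.23819747, 0.01628545, 1.37031956]), 'rotation': array([[ 1.98586573e-02, -9.89159323e-01,  1.45497312e-01],
       [-9.99802707e-01, -1.95855196e-02,  3.30961447e-03],
       [-4.24095540e-04, -1.45534331e-01, -9.89353111e-01]])} 0.9958561197916667
wrist {'K': array([[390.55593317,   0.        , 314.463312  ],
       [  0.        , 390.555933
[... 648 characters left out ...]
4100409, -0.08227905]), 'qd': array([-0.00053747, -0.00089448, -0.0010033 , -0.00565826,  0.0004975 ,
       -0.0009866 ,  0.00060785]), 'joint_efforts': array([ 7.76100278e-04, -5.10763586e+01, -4.65856784e-02, -2.37976831e+01,
        1.07364479e-02,  5.40228284e-03,  5.71086628e-05]), 'position': array([ 0.18171193, -0.64963244,  0.22230026]), 'tcp_rot': array([[-5.03201270e-04,  9.63017288e-01,  2.69439138e-01],
       [ 1.39620761e-03,  2.69439586e-01, -9.63016282e-01],
       [-9.99998899e-01, -1.08398040e-04, -1.48015441e-03]]), 'wrist_force': array([-0.55921599, -0.47638343,  0.334282  ]), 'ft_torque': array([ 0.06471508, -0.01027286,  0.00450187]), 'finger_gap': 0.08556224287288203}
```

View pics/scene0.png

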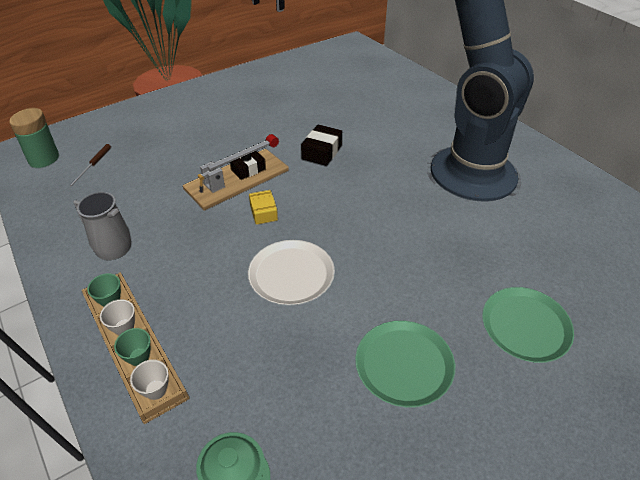

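View pics/top0.png

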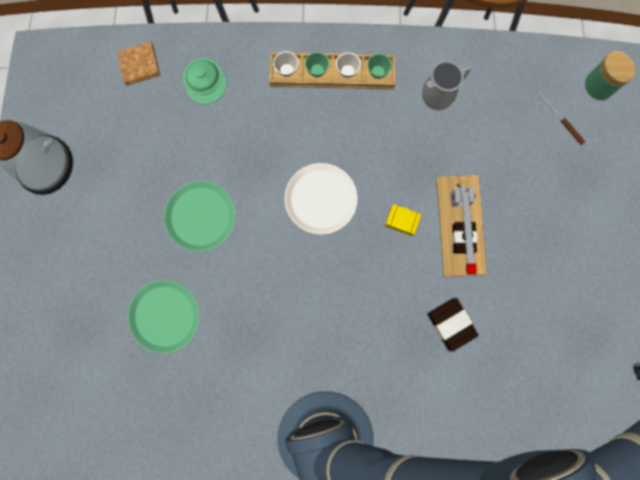

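View pics/wrist0.png

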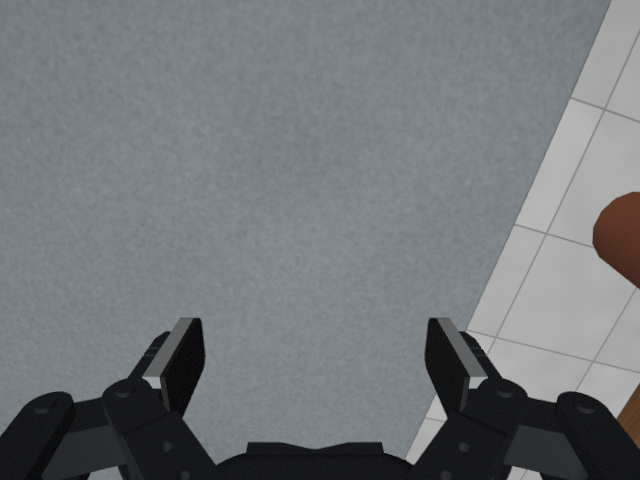

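The top view shows three brick-like things: the clamped brick at (464,237), a larger dark one at (453,324) and a yellow one at (404,220). I choose the clamped one, since it is the smaller of those that aren't yellow. The green plates are at (200,215) and (164,316). The first is farther from the base at (325,437), so I choose that one. The lidded cup at (205,80) is not a plate. Next I'll take a close crop and localise these.

```bash
cat > h.py <<'E'
import numpy as np, cv2
from rig import *
def pose(name,s=None):
    c=camera_params(name)
    if name!="wrist": return c["K"],c["dist"],c["rotation"],c["position"]
    T=c["tool_from_camera"]; R=np.array(s["tcp_rot"]); 
    return c["K"],c["dist"],R@T[:3,:3],R@T[:3,3]+np.array(s["position"])
def rays(P,uv):
    K,D,R,t=P
    u=cv2.undistortPoints(np.array(uv,float).reshape(-1,1,2),K,D)[:,0]
    d=np.c_[u,np.ones(len(u))]@R.T
    return t,d
def onplane(P,uv,z):
    t,d=rays(P,uv); return t+d*((z-t[2])/d[:,2])[:,None]
def proj(P,X):
    K,D,R,t=P
    return cv2.projectPoints((np.array(X,float).reshape(-1,3)-t)@R,np.zeros(3),np.zeros(3),K,D)[0][:,0]
def tri(P1,a,P2,b):
    t1,d1=rays(P1,[a]);t2,d2=rays(P2,[b]);d1=d1[0];d2=d2[0]
    A=np.c_[d1,-d2];k=np.linalg.lstsq(A,t2-t1,rcond=None)[0]
    p,q=t1+k[0]*d1,t2+k[1]*d2
    return (p+q)/2,np.linalg.norm(p-q)
def blobs(img,lo,hi,amin=15):
    hsv=cv2.cvtColor(img,cv2.COLOR_RGB2HSV)
    m=cv2.inRange(hsv,np.array(lo),np.array(hi))
    n,l,st,c=cv2.connectedComponentsWithStats(m)
    return [(c[i],st[i]) for i in range(1,n) if st[i][4]>=amin],l
E
python3 - <<'E'
from h import *
T=np.load("pics/top0.npz");S=np.load("pics/scene0.npz")
PT=pose("top");PS=pose("scene")
for n,I,P in(("top",T["p"],PT),("scene",S["p"],PS)):
    for nm,lo,hi in(("green",(60,90,60),(85,255,255)),("red",(0,190,120),(5,255,255)),("red2",(174,190,120),(180,255,255))):
        for c,s in blobs(I,lo,hi)[0]: print(n,nm,c.round(1),s)
    # plate ellipses: rim at z .014
    hsv=cv2.cvtColor(I,cv2.COLOR_RGB2HSV);m=cv2.inRange(hsv,(60,90,60),(85,255,255))
    for c in cv2.findContours(m,cv2.RETR_EXTERNAL,cv2.CHAIN_APPROX_NONE)[0]:
        if cv2.contourArea(c)>2500:
            X=onplane(P,c[:,0],.014)[:,:2].astype(np.float32)
            print(n,"plate circ",cv2.minEnclosingCircle(X), cv2.fitEllipse(X))
t=cv2.resize(T["p"][160:300,400:520],None,fx=5,fy=4.2,interpolation=cv2.INTER_CUBIC)
t=cv2.resize(T["p"][165:285,420:520],None,fx=4,fy=4,interpolation=cv2.INTER_CUBIC)
s=cv2.resize(S["p"][125:215,180:300],None,fx=3.3,fy=480/90,interpolation=cv2.INTER_CUBIC)
s=cv2.resize(S["p"][120:220,175:300],(396,480),interpolation=cv2.INTER_CUBIC)
cv2.imwrite("pics/crop.png",np.hstack([t,s])[:,:,::-1])
E
```

```text
top green [316.8  63.5] [307  53  21  23 365]
top green [379.1  65.2] [369  55  22  22 361]
top green [204.2  81. ] [ 184   60   42   43 1400]
top green [598.5  85.3] [586  67  32  32 527]
top green [199.1 215.7] [ 165  182   69   69 3699]
top green [163.1 316.3] [ 129  281   69   71 3855]
top red [471.  268.4] [467 264   9  10  85]
top plate circ ((0.2645188570022583, 0.37320879101753235), 0.08091513067483902) ((0.2647421956062317, 0.3732772767543793), (0.1587081253528595, 0.15948006510734558), 39.08830261230469)
top plate circ ((0.4981127977371216, 0.3003731667995453), 0.0806790441274643) ((0.4980565905570984, 0.3003992438316345), (0.1586720198392868, 0.15911050140857697), 21.604694366455078)
scene green [114.4  10.8] [104   0  24  27 194]
scene green [134.2   3.4] [132   0   6  10  20]
scene green [176.6  11.6] [163   0  28  27 610]
scene green [ 35.8 148.9] [ 15 126  40  41 698]
scene green [103.8 287.8] [ 88 274  32  32 508]
scene green [534.1 328.4] [ 483  288   91   74 1012]
scene green [380.1 329.5] [368 321  39  21 110]
scene green [412.3 373.4] [ 356  324   99   83 1188]
scene green [132.5 344.5] [115 328  35  37 659]
scene green [229.7 457.8] [ 197  433   73   47 1491]
scene red [270.4 137.4] [266 134  10   9  41]
```

View pics/crop.png

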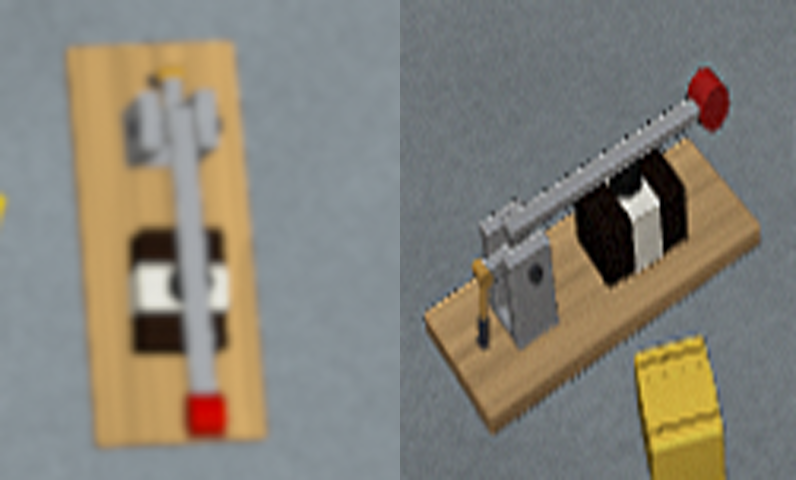

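The crop confirms it: a clamped brick with a cream band, the steel arm, and the red knob at the end nearer the robot. The yellow block beside it is separate. The circle fits put the celadon plate at about (0.498, 0.300). Next I'll estimate the clamp and move to a closer wrist view.

```bash
python3 - <<'E'
from h import *
T=np.load("pics/top0.npz");PT=pose("top");PS=pose("scene")
print(tri(PT,(471,268.4),PS,(271.5,139.5)), onplane(PT,[(471,268.4)],.072))
hsv=cv2.cvtColor(T["p"],cv2.COLOR_RGB2HSV);m=cv2.inRange(hsv,(8,60,120),(22,200,255))
m[:, :425]=0;m[:,500:]=0;m[:165]=0;m[290:]=0
m=cv2.morphologyEx(m,cv2.MORPH_CLOSE,np.ones((15,15)))
c=max(cv2.findContours(m,cv2.RETR_EXTERNAL,cv2.CHAIN_APPROX_NONE)[0],key=cv2.contourArea)
X=onplane(PT,c[:,0],.014)[:,:2].astype(np.float32);r=cv2.minAreaRect(X);print(r,cv2.boxPoints(r))
b=cv2.boxPoints(r)
x=np.array([1,0.]);
for s in (1,-1):
  for a in np.radians([0,-3,3]):
    y=np.array([-np.sin(a),np.cos(a),0])*s; xt=np.array([0,0,-1.]);R=np.c_[xt,np.cross(y,xt),y]
    print(s,a,[None if (q:=inverse_kinematics(p,R)) is None else np.round(q,2) for p in ([.45,-.33,.25],[.41,-.33,.075],[.5,-.33,.2],[.498,.3,.1])])
E
```

```text
(array([ 0.38163253, -0.31201324,  0.06888942]), np.float64(0.0005480615864735568)) [[ 0.38107218 -0.31105014  0.072     ]]
((0.48831140995025635, -0.3040373921394348), (0.23484119772911072, 0.10139475762844086), 3.7479748725891113) [[ 0.36782795 -0.26112399]
 [ 0.37445593 -0.36230186]
 [ 0.60879487 -0.3469508 ]
 [ 0.6021669  -0.24577293]]
1 0.0 [array([ 1.15,  0.34, -0.75,  1.75,  0.26,  1.15,  1.89]), array([ 1.15,  0.51, -0.7 ,  1.99,  0.46,  0.8 ,  1.75]), array([ 1.06,  0.47, -0.75,  1.72,  0.35,  1.1 ,  1.78]), array([ 0.05,  0.64, -0.94,  1.84,  0.62,  0.98,  0.42])]
1 -0.05235987755982989 [array([ 1.14,  0.34, -0.74,  1.75,  0.25,  1.15,  1.84]), array([ 1.14,  0.51, -0.69,  1.99,  0.45,  0.79,  1.7 ]), array([ 1.06,  0.47, -0.74,  1.72,  0.35,  1.09,  1.73]), array([ 0.06,  0.64, -0.94,  1.84,  0.62,  0.98,  0.36])]
1 0.05235987755982989 [array([ 1.16,  0.35, -0.76,  1.75,  0.26,  1.15,  1.94]), array([ 1.15,  0.52, -0.71,  1.99,  0.47,  0.8 ,  1.79]), array([ 1.07,  0.47, -0.76,  1.72,  0.36,  1.1 ,  1.82]), array([ 0.05,  0.64, -0.93,  1.84,  0.62,  0.98,  0.48])]
-1 0.0 [array([ 0.69,  0.26, -0.16,  1.78,  0.05,  1.11, -1.06]), array([ 0.7 ,  0.42, -0.13,  2.02,  0.08,  0.71, -1.05]), array([ 0.63,  0.37, -0.16,  1.74,  0.07,  1.03, -1.12]), array([-0.72,  0.45,  0.14,  1.89, -0.09,  0.81, -2.11])]
-1 -0.05235987755982989 [array([ 0.68,  0.26, -0.15,  1.78,  0.04,  1.11, -1.11]), array([ 0.7 ,  0.42, -0.12,  2.02,  0.08,  0.71, -1.1 ]), array([ 0.63,  0.37, -0.15,  1.74,  0.06,  1.03, -1.17]), array([-0.72,  0.45,  0.14,  1.89, -0.09,  0.81, -2.16])]
-1 0.05235987755982989 [array([ 0.69,  0.26, -0.17,  1.77,  0.05,  1.11, -1.01]), array([ 0.71,  0.42, -0.14,  2.02,  0.09,  0.71, -1.01]), array([ 0.64,  0.37, -0.16,  1.74,  0.07,  1.03, -1.07]), array([ 0.04,  0.63, -0.91,  1.84,  0.6 ,  0.97, -2.65])]
```

```bash
cat >> h.py <<'E'
def Rz(a,tilt=0.):
    # clamp-like frame: x along angle a; tool down, jaws along y; tilt rotates about y axis
    y=np.array([-np.sin(a),np.cos(a),0]);x0=np.array([np.cos(a),np.sin(a),0]);
    xt=np.array([0,0,-1.])*np.cos(tilt)+x0*np.sin(tilt)
    return np.c_[xt,np.cross(y,xt),y]
E
python3 - <<'E'
from h import *
movep([.42,-.31,.27],Rz(.065)); sleep(.2)
s=sense();p,d=camera("wrist");np.savez("pics/w1.npz",p=p,d=d,pos=s["position"],rot=s["tcp_rot"])
cv2.imwrite("pics/w1.png",p[:,:,::-1]);print(s["time_s"],s["position"],s["wrist_force"])
E
```

```text
2.1583 [ 0.4197451  -0.31054504  0.26983984] [-0.02012627 -0.23083429  0.28015819]
```

View pics/w1.png

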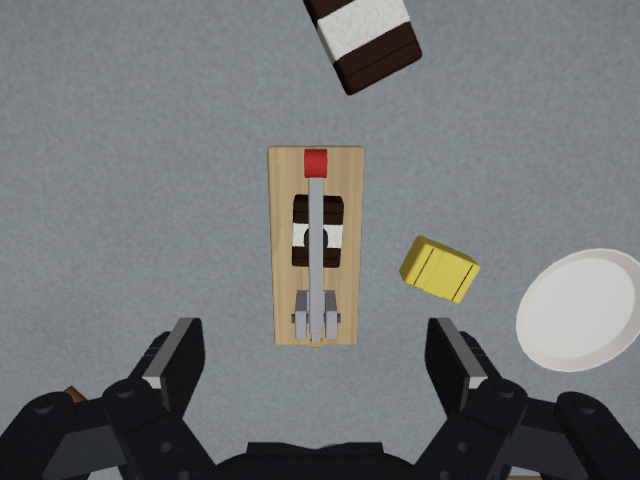

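The wrist view shows the knob at (315,163), the brick at about (318,231) and the hinge posts at about (316,315). The bigger brick and the yellow one stand clear of them. I'll measure from this picture.

```bash
python3 - <<'E'
from h import *
W=np.load("pics/w1.npz");P=pose("wrist",dict(position=W["pos"],tcp_rot=W["rot"]));I=W["p"]
PT=pose("top");PS=pose("scene")
hsv=cv2.cvtColor(I,cv2.COLOR_RGB2HSV)
m=cv2.inRange(hsv,(0,170,70),(6,255,255))|cv2.inRange(hsv,(174,170,70),(180,255,255))
m[:140]=0;m[190:]=0
c=max(cv2.findContours(m,cv2.RETR_EXTERNAL,cv2.CHAIN_APPROX_NONE)[0],key=cv2.contourArea)
print("red bbox",cv2.boundingRect(c));x,y,w,h=cv2.boundingRect(c)
X=onplane(P,c[:,0],.072);print("knob ext z.072",X.min(0),X.max(0),X.mean(0))
for z in (.066,.079): print(onplane(P,[(x+w/2-.5,y+h/2-.5)],z))
cu=(x+w/2-.5,y+h/2-.5)
print("tri top",tri(P,cu,PT,(471,268.4)))
# board
b=cv2.inRange(hsv,(8,60,90),(25,200,255));b[:,:260]=0;b[:,372:]=0;b[:140]=0;b[355:]=0
b=cv2.morphologyEx(b,cv2.MORPH_CLOSE,np.ones((25,25)))
c=max(cv2.findContours(b,cv2.RETR_EXTERNAL,cv2.CHAIN_APPROX_NONE)[0],key=cv2.contourArea)
r=cv2.minAreaRect(onplane(P,c[:,0],.014)[:,:2].astype(np.float32));print("board",r,"\n",cv2.boxPoints(r))
# arm: edges near gray between rows 182..290
for v in (185,195,280):
    print(v,I[v,300:332].mean(1).astype(int))
# brick: dark rows outside arm
for v in (200,205,232,255,262):
    print(v,I[v,286:350].mean(1).astype(int))
for u in (298,302,332,338):
    print(u,I[188:275,u].mean(1).astype(int))
E
```

```text
red bbox (305, 150, 22, 28)
knob ext z.072 [ 0.37001908 -0.32183797  0.072     ] [ 0.39475942 -0.30182621  0.072     ] [ 0.38196524 -0.31192474  0.072     ]
[[ 0.38305175 -0.31183529  0.066     ]]
[[ 0.3814132  -0.31198126  0.079     ]]
tri top (array([ 0.38202282, -0.31183325,  0.06912302]), np.float64(0.0012629030197396209))
board ((0.48951607942581177, -0.3046454191207886), (0.23577693104743958, 0.09882450848817825), 3.9024064540863037) 
 [[ 0.36853808 -0.2633709 ]
 [ 0.3752638  -0.36196628]
 [ 0.6104941  -0.34591994]
 [ 0.60376835 -0.24732456]]
185 [135 143 144 146 145 143 144 144 114 136 153 154 156 154 155 155 154 153
 154 154 154 156 154 132 144 146 147 146 143 140 141 138]
195 [ 12  11  11  12  10  15  13  13  78 134 154 156 155 156 155 155 154 154
 155 154 155 155 154  97  82  82  86  86 114 111 112 111]
280 [135 130 139 146 148 145 145 145 141 120 145 155 155 155 155 154 153 152
 153 152 154 154 156 127 141 143 149 146 142 136 136 136]
200 [149 146 147 146 145 145 141 111   6  10  15  16  14  13  13  10  12  14
  11  13  11  23  75 134 156 155 154 156 155 155 154 155 154 15
[... 1916 characters left out ...]
7 137 139 138 138 110  17  13  11   6  14  11  15  20  22  25
  27  25  25  24  24  21  24   8  23  27  26  26  28  23  28  26  26  28
  63 194 199 200 200 197 194 194 195 197 199 199 196 193 194 197 195 195
 200 201 201 200 197 157  27  27  27  27  28  30  26  24  25  23  16  15
  28  23  25  24  26  20  23  45 136 137 136 136 135 136 136]
338 [137 137 138 137 138 139 138 137  11  13   8  13   9   8  14  18  24  25
  26  28  27  28  26  23  26   6  20  29  27  26  28  25  26  25  27  23
  50 160 196 193 191 193 196 198 198 197 196 197 196 193 193 192 192 194
 197 196 194 193 190 183  65  25  25  21  20  26  23  24  22  23  21  18
  26  23  22  25  24  24  37  91 137 138 139 138 138 138 137]
```

```bash
python3 - <<'E'
from h import *
W=np.load("pics/w1.npz");P=pose("wrist",dict(position=W["pos"],tcp_rot=W["rot"]))
a=.066;u=np.array([np.cos(a),np.sin(a)]);v=np.array([-np.sin(a),np.cos(a)]);k=np.array([.3825,-.3118])
def f(n,uv,z):
    X=onplane(P,uv,z)[:,:2]-k; print(n,z,(X@u).round(4),(X@v).round(4))
f("hinge-side top edge",[(298,265.8),(338,266.8)],.048)
f("knob-side bottom edge",[(298,194),(338,195.8)],.014)
f("knob-side top edge?",[(298,211),(338,213)],.048)
f("left/right top edges rows255,262",[(291.2,255),(340.3,255),(291.2,262),(339.8,262)],.048)
f("bottom L/R rows 200",[(293.2,200),(342.5,200)],.014)
f("band edges",[(298,223.2),(298,246.3),(338,224.3),(338,247.6)],.048)
f("arm",[(315.6,185),(315.7,195),(316.1,280)],.066)
E
```

```text
hinge-side top edge 0.048 [0.1067 0.1078] [-0.0179  0.0232]
knob-side bottom edge 0.014 [0.039  0.0409] [-0.0183  0.0239]
knob-side top edge? 0.048 [0.0489 0.0509] [-0.0171  0.0221]
left/right top edges rows255,262 0.048 [0.0949 0.0949 0.1026 0.1025] [-0.0246  0.0253 -0.0248  0.025 ]
bottom L/R rows 200 0.014 [0.0454 0.0454] [-0.0235  0.0287]
band edges 0.048 [0.0613 0.0855 0.0624 0.0869] [-0.0173 -0.0176  0.0223  0.0228]
arm 0.066 [0.02   0.0293 0.1146] [0.     0.0001 0.0007]
```

The knob is at (0.3825, -0.3118, 0.066) with the arm at heading 0.066 rad, and three estimates agree to about 1 mm. I'll grip its flat faces lightly with the tool vertical and follow the arc.

```bash
cat >> h.py <<'E'
A=.066;U=np.array([np.cos(A),np.sin(A),0]);KN=np.array([.3825,-.3118,.066])
def knob(th): return KN+U*(.165-.165*np.cos(th)+.014*np.sin(th))+np.array([0,0,-.014+.014*np.cos(th)+.165*np.sin(th)])
E
python3 - <<'E'
from h import *
R=Rz(A);o=np.array([0,0,.006])
for th in np.linspace(0,1.15,10): assert inverse_kinematics(knob(th)+o,R) is not None
movep(KN+o+[0,0,.07],R)
print(move_l(KN+o,feed=.1,until_force=8)); s=sense();print(s["position"],s["wrist_force"],s["time_s"])
command_gripper(.015,20); s=sense();print(s["finger_gap"],s["position"],s["wrist_force"],s["time_s"])
p,d=camera("wrist");cv2.imwrite("pics/w2.png",p[:,:,::-1])
E
```

```text
False
[ 0.38315694 -0.31202539  0.07256907] [-0.01380546  0.03469651 -1.01506282] 3.65
0.015172107990626267 [ 0.38249195 -0.31180922  0.07201867] [-0.48693029  0.56521867 -0.50368988] 4.3167
```

View pics/w2.png

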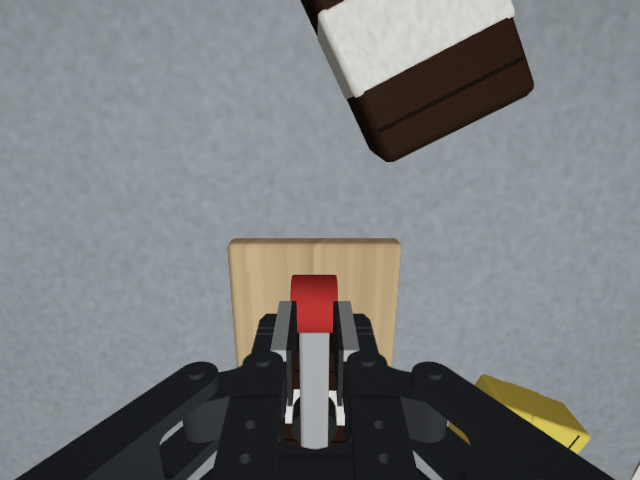

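```bash
python3 - <<'E'
from h import *
s=sense();P=pose("wrist",s);R=s["tcp_rot"];t=s["position"]
for x in (-.03,0,.006,.025):
  for y in (-.011,.011): print(x,y,proj(P,[t+R@np.array([x,y,z]) for z in (-.0075,.0075)]).round(0).tolist())
print("knob",proj(P,[KN+U*i*.013+[0,0,h] for i in(-1,0,1) for h in(0,.013)]).round(0).tolist())
print(s["finger_gap"])
p,d=camera("wrist");cv2.imwrite("pics/w2c.png",cv2.resize(p[230:480,220:420],None,fx=3,fy=2.4,interpolation=cv2.INTER_CUBIC)[:,:,::-1])
print(d[280,314],d[300,314],d[320,314],d[305,288],d[340,280])
E
```

```text
-0.03 -0.011 [[294.0, 375.0], [334.0, 375.0]]
-0.03 0.011 [[293.0, 323.0], [335.0, 323.0]]
0 -0.011 [[297.0, 332.0], [331.0, 332.0]]
0 0.011 [[296.0, 287.0], [332.0, 287.0]]
0.006 -0.011 [[298.0, 325.0], [330.0, 325.0]]
0.006 0.011 [[297.0, 281.0], [331.0, 281.0]]
0.025 -0.011 [[299.0, 305.0], [329.0, 305.0]]
0.025 0.011 [[299.0, 265.0], [330.0, 265.0]]
knob [[314.0, 277.0], [314.0, 290.0], [314.0, 303.0], [314.0, 318.0], [314.0, 329.0], [314.0, 345.0]]
0.014726282740175334
0.16801783 0.16138259 0.16421409 0.15139611 0.12785868
```

View pics/w2c.png

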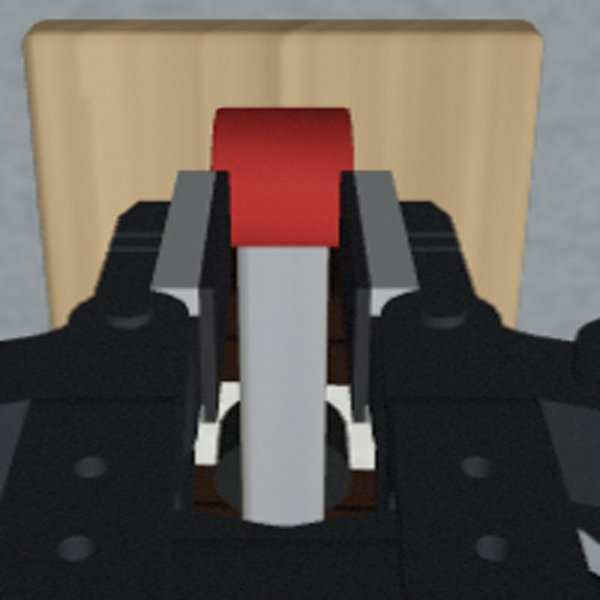

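```bash
python3 - <<'E'
from h import *
s=sense();p,d=camera("wrist");c=camera_params("wrist");T=c["tool_from_camera"]
for u,v in [(285,304),(288,305),(284,325),(276,345),(294,310),(293,330),(314,300),(314,280),(314,325),(314,345),(314,400)]:
    x=cv2.undistortPoints(np.array([[[u,v]]],float),c["K"],c["dist"])[0,0]
    X=T[:3,:3]@(np.r_[x,1]*d[v,u])+T[:3,3]; W=s["position"]+s["tcp_rot"]@X
    print((u,v),p[v,u],X.round(4),W.round(4))
print(s["wrist_force"],s["finger_gap"],s["position"])
E
```

```text
(285, 304) [ 98 100 101] [-0.014   0.0101 -0.0113] [ 0.3731 -0.3238  0.086 ]
(288, 305) [ 99 101 101] [-0.0144  0.0099 -0.0102] [ 0.3733 -0.3226  0.0864]
(284, 325) [ 97 100 101] [-0.0297  0.01   -0.0106] [ 0.3732 -0.323   0.1017]
(276, 345) [ 98 100 100] [-0.0404  0.0089 -0.0125] [ 0.3744 -0.3248  0.1124]
(294, 310) [25 22 26] [-0.019   0.0102 -0.0076] [ 0.3728 -0.32    0.091 ]
(293, 330) [26 23 28] [-0.0314  0.0091 -0.0073] [ 0.3739 -0.3197  0.1034]
(314, 300) [175  50  47] [-0.0041  0.0068 -0.    ] [ 0.3757 -0.3123  0.0761]
(314, 280) [115  25  24] [ 0.0044  0.0121 -0.0001] [ 0.3704 -0.3126  0.0675]
(314, 325) [175  48  43] [-0.0051 -0.0045 -0.    ] [ 0.3869 -0.3115  0.0771]
(314, 345) [169 172 174] [ 0.003  -0.0197  0.    ] [ 0.4021 -0.3105  0.069 ]
(314, 400) [166 169 172] [ 0.0029 -0.0507  0.0001] [ 0.4331 -0.3084  0.069 ]
[0.77828377 0.28687209 0.54566609] 0.015021700866871856 [ 0.38246946 -0.31178071  0.07198401]
```

The pads closed above the knob: the gap reads 15 mm, and depth shows the fingertips at tool x ≈ -14 mm, not the +25 mm the notes give. In the picture they end at row 302, over the red knob. The wrist camera's knob position agrees with the other cameras, so I trust the picture. I'll open, lower with a force guard and look again.

```bash
python3 - <<'E'
from h import *
R=Rz(A)
command_gripper(.085,20)
print(move_l(KN+[0,0,.006-.028],R,feed=.08,until_force=6))
s=sense();print(s["position"],s["wrist_force"],s["time_s"])
command_gripper(.030,20)
s=sense();print(s["finger_gap"],s["wrist_force"],s["time_s"])
p,d=camera("wrist");cv2.imwrite("pics/w3.png",p[:,:,::-1])
c=camera_params("wrist");T=c["tool_from_camera"];np.savez("pics/w3.npz",p=p,d=d)
E
```

```text
False
[ 0.38230692 -0.31142835  0.04336216] [0.05066109 0.33983288 0.20344762] 5.65
0.03000005502158797 [0.02778546 0.17702939 0.21287558] 6.225
```

View pics/w3.png

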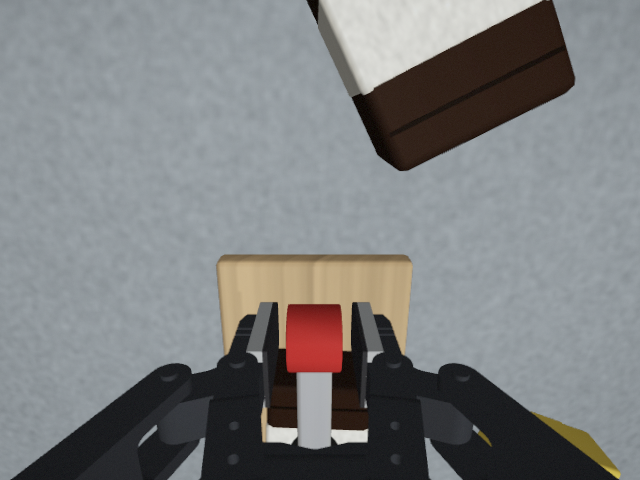

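The knob at (314,338) now sits between the pads, whose tips are at row 302. I'll go 7 mm lower for a centred grip and close.

```bash
python3 - <<'E'
from h import *
R=Rz(A)
print(move_l(KN+[0,0,.006-.035],R,feed=.08,until_force=6))
command_gripper(.012,25)
s=sense();print(s["position"],s["finger_gap"],s["wrist_force"],s["time_s"])
E
```

```text
False
[ 0.3823852  -0.31211055  0.03686781] 0.019996923555062943 [ 0.5341947  -1.84173924 -2.81559348] 6.7583
```

The gap reads 20.0 mm, which is the knob's width. Now I'll lift along the arc.

```bash
python3 - <<'E'
from h import *
R=Rz(A);o=np.array([0,0,-.029])
for th in np.linspace(0,1.15,11)[1:]:
    move_l(knob(th)+o,R,feed=.12); s=sense()
    print(round(th,2),(s["position"]-knob(th)-o).round(4),s["wrist_force"].round(1),round(s["finger_gap"],4),s["time_s"])
    if np.linalg.norm(s["wrist_force"])>35: break
p,d=camera("wrist");cv2.imwrite("pics/w4.png",p[:,:,::-1])
p,d=camera("scene");cv2.imwrite("pics/s4.png",p[60:300,130:450,::-1].repeat(2,0).repeat(2,1))
E
```

```text
0.12 [-0.0004 -0.0003 -0.0001] [-0.9 -1.8 -4. ] 0.0197 7.0667
0.23 [-0.0007 -0.0004 -0.0003] [-1.4 -2.7 -2.2] 0.0195 7.375
0.34 [-0.0009 -0.0003 -0.0004] [-4.8 -4.  -1.7] 0.0195 7.6833
0.46 [-0.001  -0.0003 -0.0004] [-4.8 -3.2  0.8] 0.0197 7.9917
0.57 [-0.0008 -0.0003 -0.0003] [-5.1 -3.3  0.7] 0.0196 8.3
0.69 [-0.0004 -0.0003  0.    ] [-6.7 -2.3  2.6] 0.0197 8.6083
0.8 [ 0.0004 -0.0003  0.0003] [-4.4 -2.6  4.4] 0.0196 8.9167
0.92 [ 0.0013 -0.0002  0.0005] [-2.  -3.4  3.3] 0.0196 9.225
1.03 [ 0.0015 -0.0002  0.0004] [ 0.9 -4.6  2.5] 0.0195 9.5333
1.15 [ 0.0015 -0.0001  0.0004] [ 2.8 -3.1  0.7] 0.0198 9.8417
```

View pics/w4.png

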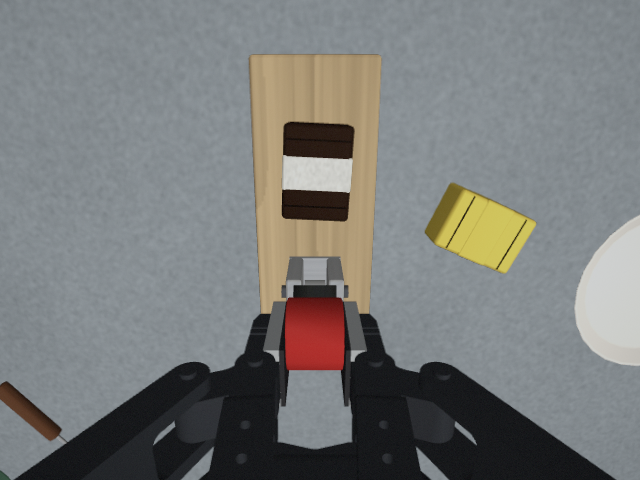

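View pics/s4.png

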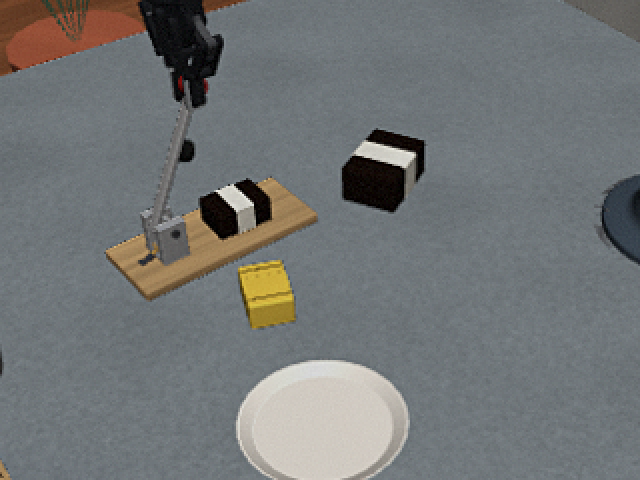

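The arm is raised to about 1.15 rad, and the brick at (318,171) in the wrist view looks undisturbed. Now I'll release the knob, back off, and look again.

```bash
python3 - <<'E'
from h import *
command_gripper(.085,20); sleep(.3)
s=sense();print(s["wrist_force"],s["time_s"])
move_l(s["position"]+np.array([-.05,-.003,.04]),feed=.2)
movep([.41,-.31,.2],Rz(A)); sleep(.3)
s=sense();p,d=camera("wrist");np.savez("pics/w5.npz",p=p,d=d,pos=s["position"],rot=s["tcp_rot"]);print(s["time_s"],s["position"])
cv2.imwrite("pics/w5.png",p[:,:,::-1])
p,d=camera("scene");cv2.imwrite("pics/s5.png",p[60:300,130:450,::-1].repeat(2,0).repeat(2,1))
E
```

```text
[-0.39553546  0.8593373  -0.79075545] 10.8917
11.9333 [ 0.41117382 -0.30974918  0.20025475]
```

View pics/w5.png

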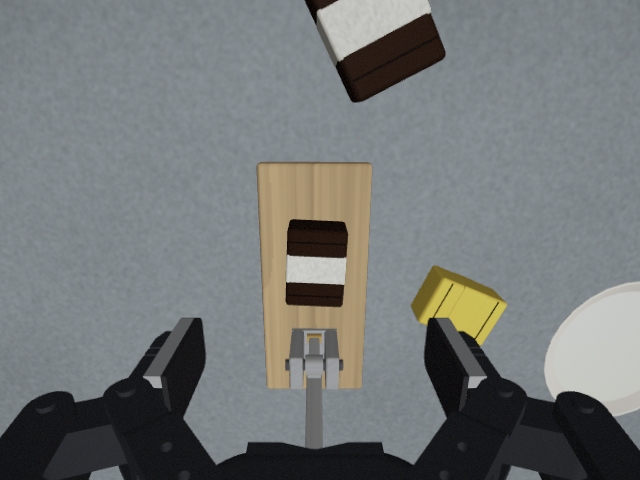

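View pics/s5.png

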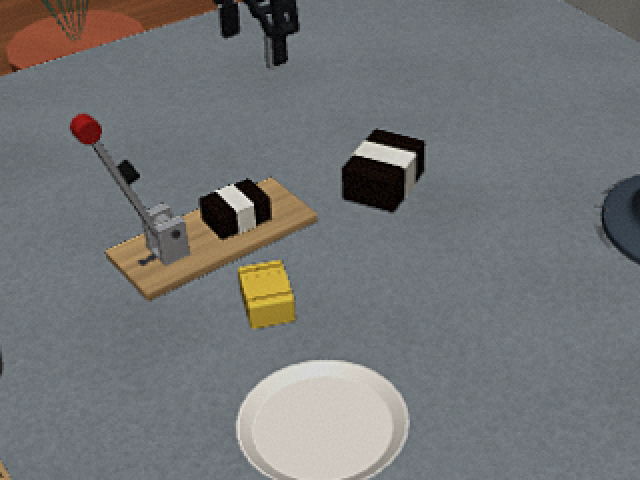

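The arm is standing open against its stop, and the brick is in the wrist view at (317,263). I'll get the brick's top face from depth.

```bash
python3 - <<'E'
from h import *
W=np.load("pics/w5.npz");P=pose("wrist",dict(position=W["pos"],tcp_rot=W["rot"]));d=W["d"];I=W["p"]
vv,uu=np.mgrid[212:312,278:356];uv=np.c_[uu.ravel(),vv.ravel()]
t,r=rays(P,uv);X=t+r*d[uv[:,1],uv[:,0]][:,None]
print("board z",np.median(X[X[:,2]<.025,2]),"top z",np.median(X[X[:,2]>.04,2]))
M=X[X[:,2]>.042];
# image mask of the top face
m=np.zeros(d.shape,np.uint8);sel=uv[X[:,2]>.043];m[sel[:,1],sel[:,0]]=255
m=cv2.morphologyEx(m,cv2.MORPH_OPEN,np.ones((3,3)))
c=max(cv2.findContours(m,cv2.RETR_EXTERNAL,cv2.CHAIN_APPROX_NONE)[0],key=cv2.contourArea)
b=cv2.minAreaRect(onplane(P,c[:,0],.048)[:,:2].astype(np.float32));print(b)
# whole brick silhouette by color (dark or white)
hsv=cv2.cvtColor(I,cv2.COLOR_RGB2HSV);s=np.zeros_like(m)
k=(hsv[...,2]<75)|((hsv[...,1]<30)&(hsv[...,2]>165));s[212:312,278:356]=k[212:312,278:356]*255
c=max(cv2.findContours(s,cv2.RETR_EXTERNAL,cv2.CHAIN_APPROX_NONE)[0],key=cv2.contourArea)
print("sil px",cv2.minAreaRect(c))
# edges: hinge-side part rows >262 belong to top face
cc=c[:,0];lo=cc[(cc[:,1]>255)];Y=onplane(P,lo,.048);print("top ext",Y.min(0),Y.max(0))
PS=pose("top")
E
```

```text
board z 0.013724626648013882 top z 0.047740881614407094
((0.4549235701560974, -0.30556634068489075), (0.06997658312320709, 0.05011119693517685), 1.2274285554885864)
sil px ((315.78411865234375, 262.64111328125), (60.4462776184082, 85.25666809082031), 2.6630008220672607)
top ext [ 0.44206347 -0.3300631   0.048     ] [ 0.48971013 -0.28067667  0.048     ]
```

```bash
python3 - <<'E'
from h import *
R=Rz(.022);B=np.array([.4549,-.3056,0])
movep(B+[0,0,.09],R)
command_gripper(.068,20)
print(move_l(B+[0,0,.014],R,feed=.12,until_force=5))
s=sense();print(s["position"],s["wrist_force"],s["time_s"])
p,d=camera("wrist");cv2.imwrite("pics/w6.png",p[:,:,::-1]);
c=camera_params("wrist");T=c["tool_from_camera"];np.savez("pics/w6.npz",p=p,d=d,pos=s["position"],rot=s["tcp_rot"])
p,d=camera("scene");cv2.imwrite("pics/s6.png",cv2.resize(p[90:230,170:370],None,fx=4,fy=4)[:,:,::-1])
E
```

```text
False
[ 0.45546332 -0.30568005  0.01442642] [-0.48150155  0.02206537  0.05119688] 13.6833
```

View pics/w6.png

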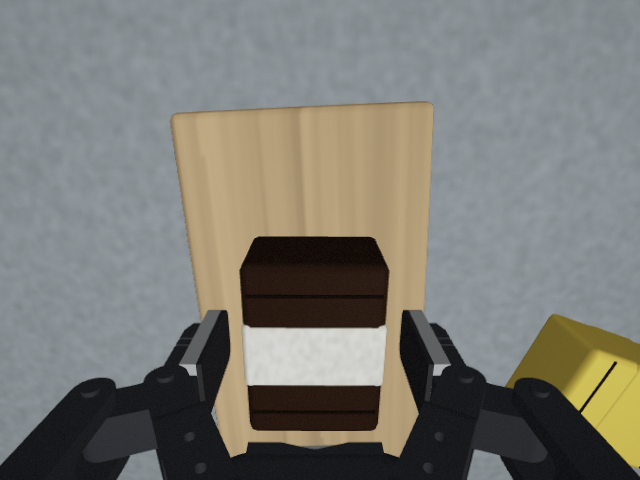

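View pics/s6.png

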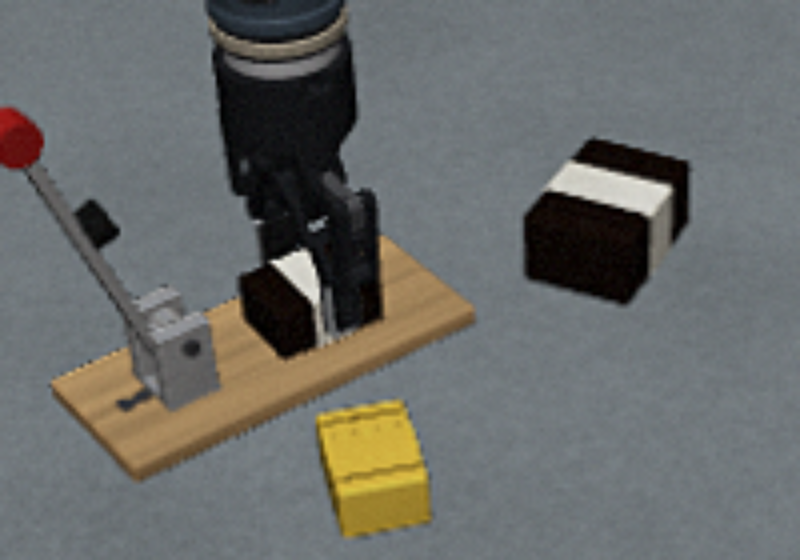

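```bash
python3 - <<'E'
from h import *
W=np.load("pics/w6.npz");P=pose("wrist",dict(position=W["pos"],tcp_rot=W["rot"]));d=W["d"]
for u,v in [(221,313),(218,313),(215,318),(226,315),(408,314),(413,315)]:
    t,r=rays(P,[(u,v)]);print((u,v),W["p"][v,u],(t+r[0]*d[v,u]).round(4))
E
```

```text
(221, 313) [20 23 26] [ 0.4462 -0.3406  0.0357]
(218, 313) [92 94 94] [ 0.4463 -0.3418  0.0355]
(215, 318) [93 95 96] [ 0.4467 -0.3422  0.0387]
(226, 315) [25 23 26] [ 0.4496 -0.3399  0.0311]
(408, 314) [19 23 23] [ 0.4446 -0.2709  0.0362]
(413, 315) [96 97 98] [ 0.4444 -0.2693  0.0372]
```

The pads straddle the brick at columns 228 and 402, with the tips about 17 mm above the board. I'll go 9 mm lower, grip and lift.

```bash
python3 - <<'E'
from h import *
R=Rz(.022);B=np.array([.4549,-.3056,0])
print(move_l(B+[0,0,.005],R,feed=.06,until_force=5))
command_gripper(.044,30)
s=sense();print(s["position"],s["finger_gap"],s["wrist_force"],s["time_s"])
move_l(B+[0,0,.025],R,feed=.06)
s=sense();print(s["finger_gap"],s["wrist_force"],s["time_s"])
move_l(B+[0,0,.15],R,feed=.15)
s=sense();print(s["finger_gap"],s["wrist_force"],s["time_s"])
p,d=camera("wrist");cv2.imwrite("pics/w7.png",p[:,:,::-1]);np.savez("pics/w7.npz",p=p,d=d,pos=s["position"],rot=s["tcp_rot"])
E
```

```text
False
[ 0.45510937 -0.30560674  0.00518519] 0.049433090684826965 [0.67191063 0.65953779 0.04057594] 14.375
0.04976143526529544 [ 0.15587694 -0.83068025 -1.65669827] 14.8583
0.04974760370830354 [-0.1125143   0.57719    -1.50435812] 15.8417
```

View pics/w7.png

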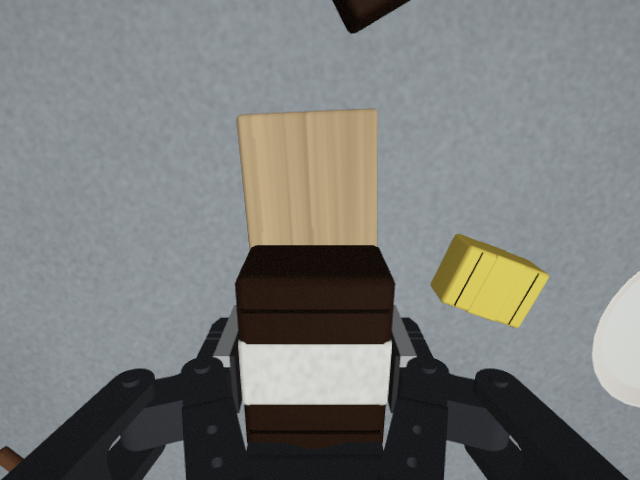

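The brick is held: the gap reads 49.7 mm and the load 1.5 N, and it hangs level in view at (316,330). I'll carry it toward the green plate, pausing to refine the plate's centre.

```bash
python3 - <<'E'
from h import *
W=np.load("pics/w7.npz");P=pose("wrist",dict(position=W["pos"],tcp_rot=W["rot"]));d=W["d"]
vv,uu=np.mgrid[285:400,250:380];uv=np.c_[uu.ravel(),vv.ravel()]
t,r=rays(P,uv);X=t+r*d[uv[:,1],uv[:,0]][:,None]
co=np.linalg.lstsq(np.c_[X[:,:2],np.ones(len(X))],X[:,2],rcond=None)[0];print("slopes",co[:2],"top z rel tcp",np.median(X[:,2])-W["pos"][2])
S=np.load("pics/scene0.npz")["p"];T=np.load("pics/top0.npz")["p"]
for n,I in(("scene",S),("top",T)):
    hsv=cv2.cvtColor(I,cv2.COLOR_RGB2HSV);m=cv2.inRange(hsv,(55,60,40),(90,255,255))
    for c in cv2.findContours(m,cv2.RETR_EXTERNAL,cv2.CHAIN_APPROX_NONE)[0]:
        if cv2.contourArea(c)>2500:
            Y=onplane(pose(n),c[:,0],.014)[:,:2].astype(np.float32);print(n,cv2.fitEllipse(Y))
R=Rz(.022)
movep([.44,.30,.24],R);sleep(.2)
s=sense();p,d=camera("wrist");cv2.imwrite("pics/w8.png",p[:,:,::-1]);np.savez("pics/w8.npz",p=p,d=d,pos=s["position"],rot=s["tcp_rot"]);print(s["time_s"],s["finger_gap"],s["position"])
P=pose("wrist",s);hsv=cv2.cvtColor(p,cv2.COLOR_RGB2HSV);m=cv2.inRange(hsv,(55,60,40),(90,255,255))
for c in cv2.findContours(m,cv2.RETR_EXTERNAL,cv2.CHAIN_APPROX_NONE)[0]:
    if cv2.contourArea(c)>2500:
        Y=onplane(P,c[:,0],.014)[:,:2].astype(np.float32);print("wrist",cv2.boundingRect(c),cv2.fitEllipse(Y),cv2.minEnclosingCircle(Y))
E
```

```text
slopes [-0.18557445 -0.00334109] top z rel tcp 0.04269430706574806
scene ((0.8103412985801697, 0.2798726260662079), (0.07477429509162903, 0.11203590035438538), 50.0836067199707)
scene ((0.4961954653263092, 0.30044203996658325), (0.16391755640506744, 0.16469837725162506), 63.926944732666016)
scene ((0.26184359192848206, 0.3729267418384552), (0.16438594460487366, 0.16463883221149445), 118.27002716064453)
top ((0.2648119628429413, 0.3733461797237396), (0.16444215178489685, 0.16469654440879822), 53.242496490478516)
top ((0.4982564151287079, 0.3004547357559204), (0.1643085777759552, 0.16472898423671722), 6.623226642608643)
18.2833 0.04955010541574649 [0.44046935 0.29933748 0.23984339]
wrist (234, 173, 161, 101) ((0.47057926654815674, 0.30074143409729004), (0.10821417719125748, 0.16681475937366486), 0.07494595646858215) ((0.49816176295280457, 0.3010232746601105), 0.0828523114323616)
wrist (309, 0, 192, 101) ((0.3000282645225525, 0.374026358127594), (0.08672422915697098, 0.17543959617614746), 2.0679585933685303) ((0.26990363001823425, 0.3733382225036621), 0.08261338621377945)
```

View pics/w8.png

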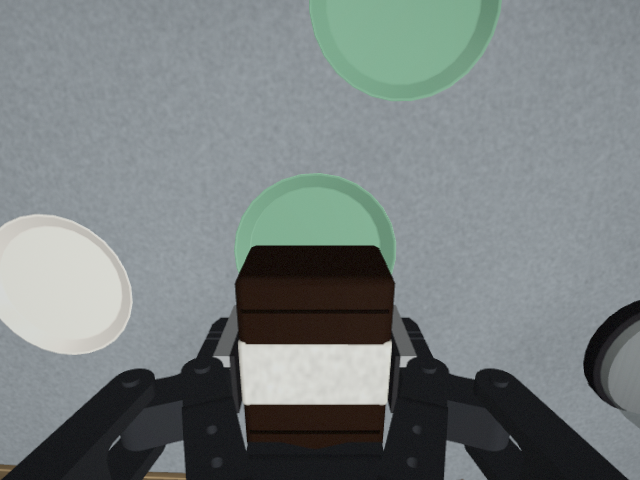

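```bash
python3 - <<'E'
from h import *
for n,rg in (("w6",(285,420)),("w7",(290,440)),("w8",(290,440))):
    W=np.load(f"pics/{n}.npz");P=pose("wrist",dict(position=W["pos"],tcp_rot=W["rot"]));d=W["d"]
    vs=np.arange(rg[0]-50,rg[1],10)
    t,r=rays(P,[(315,v) for v in vs]);X=t+r*d[vs,315][:,None]-W["pos"]
    print(n,[(int(v),*x) for v,x in zip(vs,(X[:,[0,2]]*1000).round(1).tolist())])
E
```

```text
w6 [(235, -34.0, 0.2), (245, -34.1, 12.8), (255, -34.4, 24.3), (265, -33.6, 31.5), (275, -30.9, 33.5), (285, -27.2, 33.3), (295, -23.8, 33.6), (305, -20.0, 33.6), (315, -16.8, 34.6), (325, -12.4, 33.6), (335, -8.8, 34.1), (345, -4.2, 33.2), (355, -0.8, 34.2), (365, 3.9, 33.4), (375, 7.9, 33.8), (385, 12.7, 33.3), (395, 16.7, 33.8), (405, 22.1, 32.9), (415, 26.4, 33.4)]
w7 [(240, 12.9, -135.9), (250, -33.7, 17.4), (260, -33.6, 27.2), (270, -33.7, 36.2), (280, -32.9, 42.1), (290, -29.2, 41.5), (300, -25.8, 41.5), (310, -23.4, 43.5), (320, -19.4, 42.5), (330, -15.5, 42.1), (340, -12.4, 43.0), (350, -8.1, 42.2), (360, -5.4, 43.8), (370, -1.4, 43.5), (380, 2.6, 43.4), (390, 7.9, 41.8), (400, 11.4, 42.7), (410, 15.9, 42.5), (420, 19.9, 42.8), (430, 24.2, 43.0)]
w8 [(240, 45.7, -234.3), (250, -33.6, 17.2), (260, -33.8, 27.6), (270, -33.9, 36.5), (280, -32.6, 41.3), (290, -30.0, 43.0), (300, -26.5, 42.7), (310, -23.5, 43.4), (320, -18.9, 41.6), (330, -15.7, 42.2), (340, -11.6, 41.6), (350, -9.0, 43.4), (360, -4.9, 42.9), (370, -0.8, 42.6), (380, 3.1, 42.8), (390, 7.4, 42.5), (400, 11.4, 42.6), (410, 15.1, 43.2), (420, 20.1, 42.6), (430, 24.6, 42.5)]
```

Row by row, the top face is level: 42.5 ± 0.8 mm above the TCP, so the underside is 8.7 mm above it. My earlier slope fit had picked up finger pixels. The plate's centre is (0.4977, 0.3006), with the three views within 2 mm. Now I'll set the brick down.

```bash
python3 - <<'E'
from h import *
R=Rz(.022);C=np.array([.497,.3006,0])
movep(C+[0,0,.10],R)
move_l(C+[0,0,.008],R,feed=.12); sleep(.25)
s=sense();print(s["position"],s["wrist_force"],s["time_s"])
print(move_l(C+[0,0,-.0065],R,feed=.015,until_force=2.0))
s=sense();print(s["position"],s["wrist_force"],s["finger_gap"],s["time_s"])
p,d=camera("scene");cv2.imwrite("pics/s9.png",cv2.resize(p[260:440,310:550],None,fx=3,fy=3)[:,:,::-1])
E
```

```text
[0.49738778 0.30080831 0.00863805] [ 0.55707657  0.20790291 -0.91466774] 20.15
True
[ 0.49692694  0.30054073 -0.00382251] [-0.27253148  0.07542641  4.48632756] 0.049609186705371885 20.9
```

View pics/s9.png

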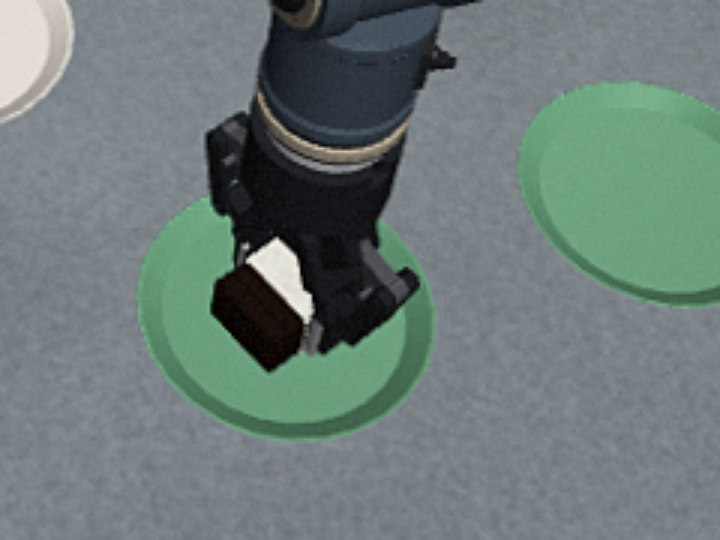

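The brick touched down at TCP z = -3.8 mm, against the -3.7 mm I expected. I'll open, rise straight up and check.

```bash
python3 - <<'E'
from h import *
R=Rz(.022);C=np.array([.497,.3006,0])
command_gripper(.066,20); sleep(.2)
s=sense();print(s["wrist_force"],s["time_s"])
move_l(s["position"]*[1,1,0]+[0,0,.10],R,feed=.08)
movep([.44,.30,.24],R); sleep(.3)
s=sense();p,d=camera("wrist");cv2.imwrite("pics/w10.png",p[:,:,::-1]);print(s["time_s"],s["wrist_force"])
P=pose("wrist",s)
hsv=cv2.cvtColor(p,cv2.COLOR_RGB2HSV);m=cv2.inRange(hsv,(55,60,40),(90,255,255))
for c in cv2.findContours(m,cv2.RETR_EXTERNAL,cv2.CHAIN_APPROX_NONE)[0]:
    if cv2.contourArea(c)>2500: print("plate",cv2.boundingRect(c),cv2.fitEllipse(onplane(P,c[:,0],.014)[:,:2].astype(np.float32)))
vv,uu=np.mgrid[160:350,220:410];uv=np.c_[uu.ravel(),vv.ravel()];t,r=rays(P,uv);X=t+r*d[uv[:,1],uv[:,0]][:,None]
k=(X[:,2]>.034)&(X[:,2]<.06)&(abs(X[:,0]-.498)<.06)&(abs(X[:,1]-.3)<.05);Y=X[k];print("top z",np.median(Y[:,2]))
print("brick",cv2.minAreaRect(Y[:,:2].astype(np.float32)))
Z=Y[Y[:,2]>.037];print("slopes",np.linalg.lstsq(np.c_[Z[:,:2],np.ones(len(Z))],Z[:,2],rcond=None)[0])
p,d=camera("scene");cv2.imwrite("pics/s10.png",p[:,:,::-1])
E
```

```text
[1.00158205 0.33961762 0.11367759] 21.4583
23.8667 [ 0.26749304  0.08720033 -0.62934179]
plate (234, 174, 162, 153) ((0.4982278645038605, 0.3010233938694), (0.164297953248024, 0.16431067883968353), 104.19052124023438)
plate (309, 0, 193, 102) ((0.2995578348636627, 0.374259352684021), (0.0875922292470932, 0.17600464820861816), 2.1007590293884277)
top z 0.038723217110905844
brick ((0.4978101849555969, 0.3008350431919098), (0.06967499852180481, 0.050221625715494156), 1.7540452480316162)
slopes [0.00195137 0.00020423 0.03775335]
```

View pics/w10.png

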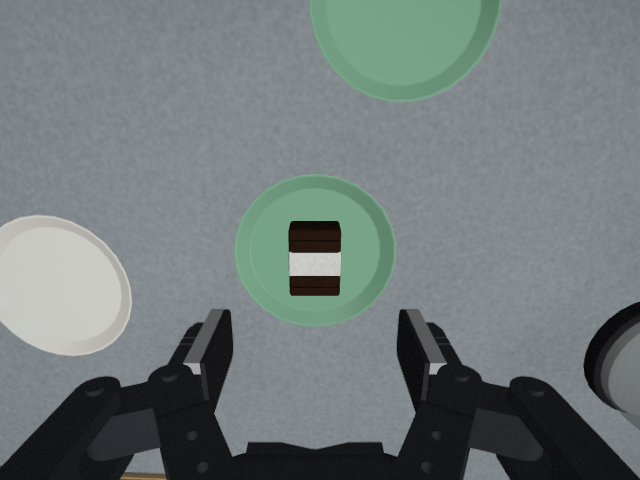

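View pics/s10.png

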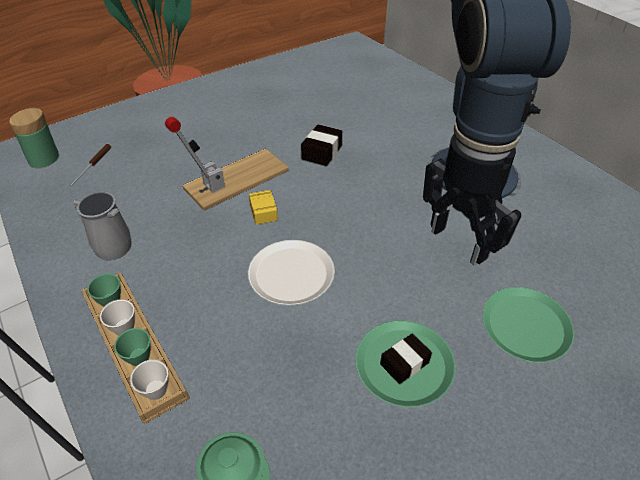

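The brick lies level at (315,258) in the wrist view and is centred in the far green plate to within 0.5 mm. In the scene view the clamp arm still stands open, with its knob at (173,125), and the robot touches nothing. I'll hand in the job.

```bash
python3 -c "
from rig import *
finish_job()"
```

```text
the job is handed in; nothing more can be done
```

The tea brick is on the green celadon plate, the one farther from the base, and the clamp arm stands open by itself. I handed the job in at about 24 s.

- **Clamp:** I gripped the knob by its flat faces and lifted it along its arc to about 1.15 rad. On release it swung open to its stop, and the brick showed no visible shift. Measured before and after, its position agreed to about 1–2 mm.
- **Placing:** I gripped the brick by its long sides and lowered it until I felt contact, at about 4.5 N.
- **Last checks:**
  - The brick's centre is within about 0.5 mm of the plate's centre.
  - Its top face is level (slope under 0.002) at 38.7 mm, where 39 mm was expected.
  - The plate has not moved, and the arm was still open in the last scene picture.
- **What disagreed:**
  - My first grip closed just above the knob without touching it, because the fingertips sit about 35–40 mm farther back than the notes say. I corrected this from the wrist picture and depth.
  - One slope reading of the held brick came out wrong because it included finger pixels. A row-by-row check showed it level.

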